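# Sort the packing bench's small things into their trays

## Robot

A 7-joint arm with a two-finger parallel gripper is mounted at the origin on a cart in front of the work surface, level with it; the furniture and walls round the work are solid. World frame = base frame: x ahead of the robot, y to its left, z up, the work surface at z = 0. Lengths are in m, angles in degrees, forces in N, time in s.
With the tool pointing down it reaches from about 0.4 to 0.9 m from the base axis. Payload 5.5 kg.
Tool frame: the origin (TCP) lies midway between the tips of the shut fingers; the grasp point (between the pads) lies 19 mm behind it (env.grip_point_offset is the distance from the TCP to the grasp point, in m); z points along the fingers, y is the line along which they close (so a half turn about z gives the same grasp; the last joint's range is limited). The gripper opens to 85 mm and grips with 20 to 120 N. Pads are 22 mm wide; open, the fingers measure 114 mm over their backs; the gripper's body (76 mm by 85 mm) begins 54 mm behind the grasp point. The pads swing forward as they close: fully open they stand 13 mm farther back than shut.
Start: joints at [-62.212, 28.699, -24.465, 88.831, 12.651, 65.22, -12.049], TCP at [0.143, 0.634, 0.231] pointing down, gripper open.
Joint ranges: [-164.97, 164.97], [-17.58, 116.51], [-87.97, 89.64], [11.32, 138.91], [-80.73, 260.73], [10.89, 115.49], [-147.41, 147.41]. Speed limits (degrees/s): [147.25, 147.25, 180, 180, 180, 180, 180].

## Interface

Orientations are given as [roll, pitch, yaw] about the fixed x, y, z axes, in that order (R = Rz(yaw) Ry(pitch) Rx(roll)).
In Python, from station import env gives the robot as it stands.
- The arm moves only by the tool carry_out, never from a script. Its argument "steps" is text: rows parted by semicolons, each of 6 numbers parted by spaces: the shift along the world's x, y, z scaled (see below), then the turn, a rotation vector about the world's x, y, z scaled (see below). A call has exactly 10 rows; each row shifts and turns the commanded pose from where the row before left it; what a row does not reach is not made up. The controller multiplies each number of a shift by 0.15 m and each number of a turn by 45 degrees. A row lasts 1/12 s, in which the tool goes at most 41.7 mm and 7.16 degrees, less where a joint would pass 70% of its speed; a pose out of reach is approached as far as the arm can. A call with a number of a shift or a turn outside -1 to 1 is refused whole. A call with a gripper value outside its range is refused whole. "jaw" is the opening, from -1 (shut) to 1 (fully open), set as the call begins (left out, the last holds). The fingers move at their own pace and stop on an object; "newtons" is the grip in N (left out, the last holds). Time passes only in rows, so rows that do not move let the fingers close, or fill a call up. It gives the time, the measured TCP pose, the force, the opening and the grip force at its end, in the units of the state.
- env.sense(): the state, without advancing time (a new reading comes with each control period).
- env.get_image(name): name is "scene" or "top"; returns the picture (480x640x3 uint8, red, green, blue); there is no depth.
- env.calibration(name): a dict with "K" (3x3 intrinsics, pixels), "position" and "orientation" of the camera in the world. Camera axes: x right, y down, z forward; pixel columns grow to the right and rows downward; lengths in m; the calibration is good to about 2 mm. A picture is of the moment at which its call begins. calibration takes no time and is no camera call.
- env.close_job(): hands the job in; it is judged then, once.
The state is a dict: "t": time; "joint_positions": joint angles; "qd": joint speeds; "joint_efforts": joint torques, N m; "position": TCP position; "tcp_rot": TCP orientation; "force": force on the tool from outside, world axes, zero at the start; "wrist_torque": the same for the moment, N m; "gripper_width": finger opening in m; "finger_force": force on a finger pad.
Only numpy, scipy, OpenCV 4.12 (cv2) and the standard library are available. Lean on these libraries where they do the work, as an engineer would, in place of code of your own. Each camera call takes 0.05 s, during which the arm holds its last target. There are 200 camera calls.

## Task

Tidy the front of the packing bench: lay the two felt markers in the long tray, lengthwise, one in each channel; lay the two bag pegs flat in the short tray, one in each channel; and stand the spool of twist tie upright on the floor of the round dish. Leave the tally counter and the blue-lidded sample cup where they are.

Things in the scene. Friction and masses are not known exactly. Their poses are not given: they have to be found in the camera images.
- marker_black: Felt marker with a black cap and a white band, a round stick 124 mm long and 18 mm in diameter, lying on the bench in the front row. Origin: at the start on its underside, midway along its length; y axis along the marker. It can roll, and the origin then goes round with it, always 9 mm from the centre line.
- marker_blue: Felt marker with a blue cap and a white band, a round stick 124 mm long and 18 mm in diameter, lying on the bench in the front row. Origin: at the start on its underside, midway along its length; y axis along the marker. It can roll, and the origin then goes round with it, always 9 mm from the centre line.
- peg_a: Spring peg for bag mouths, blue plastic, 71 mm long, 21 mm wide, 10 mm high, lying flat on the bench in the front row. Origin at the centre of its underside, y axis along its length, z up. It is rigid here: grip it across its 21 mm width.
- peg_d: Spring peg for bag mouths, green plastic, 71 mm long, 21 mm wide, 10 mm high, lying flat on the bench in the front row. Origin at the centre of its underside, y axis along its length, z up. It is rigid here: grip it across its 21 mm width.
- tie_spool: Spool of twist tie with black flanges, 61 mm in diameter and 40 mm high, standing on its flange in the front row. Origin at the centre of its underside, z up. It is round: grip it across the flanges from any side.
- long_tray: The longer of two shallow pale wooden trays, fixed: 144 mm over x, 168 mm over y (plus 8 mm end tabs), 11 mm high, floor and walls 4 mm thick. A 4 mm rib as high as the walls runs along y and makes two channels, each 66 mm wide and 160 mm long inside, centre lines at x = +35 and -35 mm of the tray. Origin at the centre of its underside, on the bench top; y axis along the channels, z up.
- short_tray: The shorter of two shallow pale wooden trays, fixed: 144 mm over x, 108 mm over y (plus 8 mm end tabs), 11 mm high, floor and walls 4 mm thick. A 4 mm rib as high as the walls runs along y and makes two channels, each 66 mm wide and 100 mm long inside, centre lines at x = +35 and -35 mm of the tray. Origin at the centre of its underside, on the bench top; y axis along the channels, z up.
- dish: Shallow round pale wooden dish, fixed to the bench, 100 mm across the rim, 11 mm high, flat floor 4 mm thick and 84 mm across inside. Origin at the centre of its underside, on the bench top. (The thin pale band that hangs over the middle of the bench is scenery without substance.)
- tally_counter: Chrome hand tally counter, 58x50x27 mm, standing loose in the front row among the other things. It stays where it is. Origin at the centre of its underside.
- sample_cup_b: White sample cup with a blue lid, 64 mm in diameter and 58 mm high, standing loose on the bench behind the trays. It stays where it is. Origin at the centre of its underside.
Things that resemble listed ones, but are neither listed nor needed, are in the scene too. There is more than one size of the marker_blue; the one meant has the size given above.

How it is judged:
By the outcome, as a careful person would: the job done as asked, in the order asked, and still so for the second after the job is handed in, with the robot touching nothing.
It also fails if it takes over 118 s, if anything falls off the work surface, if the arm or the gripper's body presses on something with over 40 N, if the wrist force passes 120 N, or if a joint passes its speed limit or range.

## Working session

There is one attempt and no reset: what is moved stays moved. The work goes in short steps, Python scripts to look and compute and a tool call to move; the robot and the scene stay as the last step left them, time stands still between calls to the robot, and variables do not carry over. Pictures are saved under pics/ and viewed, at most 14 in all, crops included, and the job is handed in when it is done.

Besides the shell and the picture viewer there is one more tool, called after "Emit:" as name(argument=value, ...) on one line, values as JSON. carry_out: Moves the arm, as the interface text tells. Its arguments: {"type":"object","properties":{"steps":{"type":"string"},"jaw":{"type":"number"},"newtons":{"type":"number"}},"required":["steps"]}

```bash
mkdir -p pics; ls; cat > h.py <<'E'
import numpy as np, cv2
from station import env
from scipy.spatial.transform import Rotation as R
def cal(n):
    c=env.calibration(n); return c
def rot(c):
    o=np.array(c["orientation"],float)
    return o if o.shape==(3,3) else R.from_euler('xyz',o,degrees=True).as_matrix()
def ray(n,uv):
    c=cal(n); d=rot(c)@np.linalg.inv(np.array(c["K"]))@np.array([uv[0],uv[1],1.]); return np.array(c["position"]),d
def plane(n,uv,z):
    p,d=ray(n,uv); return p+d*(z-p[2])/d[2]
def tri(u1,u2,n1="scene",n2="top"):
    p,d=ray(n1,u1); q,e=ray(n2,u2); A=np.stack([d,-e],1); s=np.linalg.lstsq(A,q-p,rcond=None)[0]
    a=p+s[0]*d; b=q+s[1]*e; return (a+b)/2, np.linalg.norm(a-b)
def pix(n,P):
    c=cal(n); v=np.array(c["K"])@rot(c).T@(np.array(P)-np.array(c["position"])); return v[:2]/v[2]
def grab(n,f):
    im=cv2.cvtColor(env.get_image(n),cv2.COLOR_RGB2BGR); cv2.imwrite(f"pics/{f}.png",im); return im
E
python3 - <<'E'
from h import *
for n in("scene","top"):
    print(n,env.calibration(n)); grab(n,n+"0")
print(env.sense())
E
```

```text
pics
scene {'K': array([[464.59235229,   0.        , 329.26715604],
       [  0.        , 464.59235229, 238.63197863],
       [  0.        ,   0.        ,   1.        ]]), 'position': array([-0.13225422, -0.82215348,  0.63236992]), 'orientation': array([-119.38753071,   -0.23651768,  -42.71586208])}
top {'K': array([[518.13849475,   0.        , 320.65471922],
       [  0.        , 518.13849475, 241.20611783],
       [  0.        ,   0.        ,   1.        ]]), 'position': array([ 0.46621535, -0.0559548 ,  1.26497417]), 'orientation': array([-1.74555604e+02,  5.89423101e-02, -9.03476552e+01])}
{'t': 0.1, 'joint_positions': array([-62.21129064,  28.74747359, -24.45505163,  88.88386594,
        12.65066168,  65.21992774, -12.05097037]), 'qd': array([ 0.014897  , -0.10909008, -0.06160111, -0.12323774, -0.02063575,
        0.12825877,  0.0988467 ]), 'joint_efforts': array([-1.20197365e-02, -5.70808232e+01, -5.83930448e+00, -2.81748337e+01,
        1.04242665e-02,  5.45234114e-03, -2.86553313e-05]), 'position': array([0.1428895 , 0.63347669, 0.23038653]), 'tcp_rot': array([-1.79902006e+02, -4.00614129e-03,  1.67292886e+02]), 'force': array([ 0.32365678, -0.66437447, -0.23394605]), 'wrist_torque': array([-0.03006752,  0.00667132, -0.01551077]), 'finger_force': 0.0, 'gripper_width': 0.08518039763456287}
```

View pics/scene0.png

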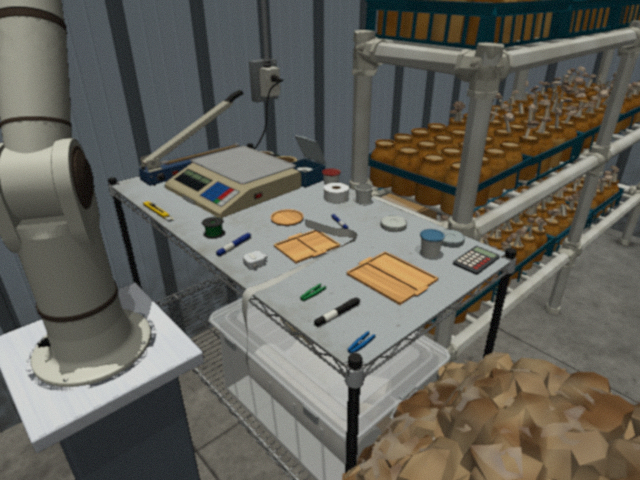

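View pics/top0.png

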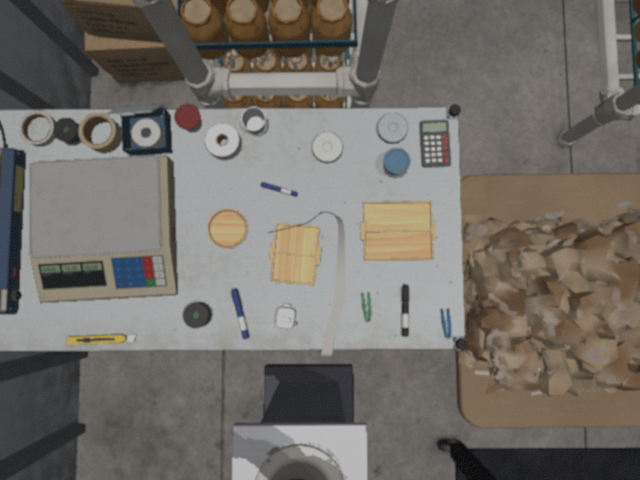

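The pictures show the front row. In the top view: spool (196,314), blue marker (240,313), counter (285,316), green peg (366,306), black marker (405,310) and blue peg (446,322). Also visible are the dish (228,229), short tray (296,254), long tray (398,231) and cup (396,161).

There are two candidates for marker_blue: (240,313), about 50 px long (about 122 mm), and (279,188), about 37 px long (about 90 mm). The front-row one fits 124 mm. I'll confirm it in a crop and measure.

```bash
cat > m.py <<'E'
from h import *
def masks(im):
    h=cv2.cvtColor(im,cv2.COLOR_BGR2HSV).astype(int); H,S,V=h[...,0],h[...,1],h[...,2]
    return dict(blue=(H>95)&(H<130)&(S>90),green=(H>50)&(H<92)&(S>80),black=(V<70)&(S<110),wood=(H>8)&(H<25)&(S>70)&(V>120))
def blob(m,box,k=3):
    z=np.zeros(m.shape,np.uint8); x0,y0,x1,y1=box; z[y0:y1,x0:x1]=m[y0:y1,x0:x1]
    n,l,st,_=cv2.connectedComponentsWithStats(z,connectivity=8)
    pts=np.concatenate([np.argwhere(l==i)[:,::-1] for i in range(1,n) if st[i,4]>=k]).astype(np.float32)
    return pts
def rect(pts): return cv2.minAreaRect(pts)
E
python3 - <<'E'
from m import *
T=cv2.imread("pics/top0.png"); S=cv2.imread("pics/scene0.png")
cv2.imwrite("pics/crop1.png",cv2.resize(T[170:352,180:470],None,fx=2.7,fy=2.7,interpolation=cv2.INTER_CUBIC))
mt,ms=masks(T),masks(S)
B={"black":("black",(390,275,420,345),(308,290,368,332),.009),"blue":("blue",(225,280,258,345),(208,225,258,262),.009),
"bluesmall":("blue",(255,175,305,202),(322,205,352,235),.005),
"peg_a":("blue",(432,300,456,345),(340,325,382,358),.010),"peg_d":("green",(355,285,378,325),(295,280,332,305),.010),
"spool":("black",(178,295,216,332),(198,212,230,242),.040),
"long":("wood",(350,190,445,272),(340,245,445,305),.011),"short":("wood",(262,215,330,295),(268,225,345,268),.011),"dish":("wood",(200,200,256,256),(265,202,308,230),.011)}
for k,(c,bt,bs,z) in B.items():
    a=blob(mt[c],bt); b=blob(ms[c],bs)
    ra=rect(a); rb=rect(b)
    t,e=tri(rb[0],ra[0])
    P=np.array([plane("top",q,z)[:2] for q in cv2.boxPoints(ra)])
    d1,d2=P[1]-P[0],P[2]-P[1]
    L=d1 if np.hypot(*d1)>np.hypot(*d2) else d2
    print(k,len(a),len(b),"top",np.round(ra[0],1),"tri",t.round(4),"e%.4f"%e,"c",P.mean(0).round(4),"size",np.hypot(*d1).round(4),np.hypot(*d2).round(4),"longdir",np.degrees(np.arctan2(L[1],L[0])).round(1)%180)
E
```

```text
black 189 251 top [404.5 309.5] tri [ 0.4187 -0.2553  0.0078] e0.0028 c [ 0.42  -0.256] size 0.0121 0.1169 longdir 178.7
blue 175 127 top [240. 313.] tri [0.4121 0.1408 0.0088] e0.0040 c [0.414  0.1397] size 0.014 0.1184 longdir 15.300000000000011
bluesmall 70 35 top [278.8 189.1] tri [0.7146 0.0474 0.0087] e0.0023 c [0.7162 0.047 ] size 0.0077 0.0885 longdir 72.8
peg_a 106 212 top [446.3 323.4] tri [ 0.3861 -0.3556  0.0083] e0.0000 c [ 0.3862 -0.3552] size 0.0187 0.0615 longdir 6.5
peg_d 65 154 top [366.5 307. ] tri [ 0.4262 -0.1647  0.009 ] e0.0001 c [ 0.4263 -0.1646] size 0.0169 0.0573 longdir 179.1
spool 352 209 top [197.5 314.5] tri [0.4105 0.2396 0.0201] e0.0020 c [0.4122 0.2343] size 0.0587 0.0534 longdir 89.7
long 3972 2430 top [398.  230.5] tri [ 0.6104 -0.2437  0.0074] e0.0021 c [ 0.6111 -0.2439] size 0.1812 0.1398 longdir 89.6
short 2506 1167 top [294.9 253.4] tri [0.5558 0.008  0.0088] e0.0021 c [0.5568 0.0072] size 0.141 0.1214 longdir 175.8
dish 1209 397 top [227. 228.] tri [0.6188 0.1739 0.0087] e0.0025 c [0.6196 0.1727] size 0.093 0.0933 longdir 0.4000000000000057
```

View pics/crop1.png

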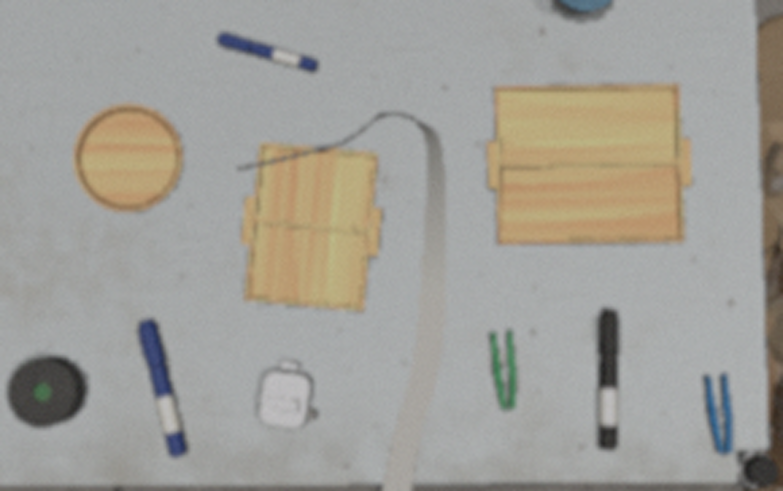

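The crop confirms it: the front marker at crop (163,388) is about 118 mm long in the mask, and the rear one at (268,52) is only about 88 mm. All heights triangulate to within 2 mm of the text, so I start with the black marker.

Emit:
carry_out(steps="0.154 -0.186 0 0 0 -0.155; 0.154 -0.186 0 0 0 -0.155; 0.154 -0.186 0 0 0 -0.155; 0.154 -0.186 0 0 0 -0.155; 0.154 -0.186 0 0 0 -0.155; 0.154 -0.186 0 0 0 -0.155; 0.154 -0.186 0 0 0 -0.155; 0.154 -0.186 0 0 0 -0.155; 0.154 -0.186 0 0 0 -0.155; 0.154 -0.186 0 0 0 -0.155", jaw=0.1, newtons=40)

```text
t: 0.93
position: [0.3746, 0.3533, 0.2311]
tcp_rot: [-180.0, 0.0, 97.2]
force: [0.1, 0.5, -0.4]
gripper_width: 0.0467
finger_force: 0.0
```

Emit:
carry_out(steps="0.154 -0.186 0 0 0 -0.155; 0.154 -0.186 0 0 0 -0.155; 0 -0.25 0 0 0 -0.155; 0 -0.25 0 0 0 -0.155; 0 -0.25 0 0 0 -0.155; 0 -0.25 0 0 0 -0.155; 0 -0.25 0 0 0 -0.155; 0 -0.25 0 0 0 -0.155; 0 -0.25 0 0 0 -0.155; 0 -0.25 0 0 0 -0.155")

```text
t: 1.77
position: [0.4195, -0.0024, 0.2313]
tcp_rot: [-180.0, -0.0, 27.5]
force: [1.2, 0.7, 0.1]
gripper_width: 0.0469
finger_force: 0.0
```

Emit:
carry_out(steps="0 -0.242 0 0 0 -0.0914; 0 -0.242 0 0 0 -0.0914; 0 -0.242 0 0 0 -0.0914; 0 -0.242 0 0 0 -0.0914; 0 -0.242 0 0 0 -0.0914; 0 -0.242 0 0 0 -0.0914; 0 -0.242 0 0 0 -0.0914; 0 0 -0.27 0 0 0; 0 0 -0.27 0 0 0; 0 0 -0.27 0 0 0")

```text
t: 2.6
position: [0.4204, -0.2559, 0.1088]
tcp_rot: [179.9, -0.1, -1.1]
force: [1.3, 1.4, 0.1]
gripper_width: 0.0468
finger_force: 0.0
```

Emit:
carry_out(steps="0 0 -0.2 0 0 0; 0 0 -0.2 0 0 0; 0 0 -0.1 0 0 0; 0 0 -0.1 0 0 0; 0 0 -0.05 0 0 0; 0 0 -0.04 0 0 0; 0 0 0 0 0 0; 0 0 0 0 0 0; 0 0 0 0 0 0; 0 0 0 0 0 0")

```text
t: 3.43
position: [0.421, -0.2551, 0.0073]
tcp_rot: [180.0, -0.1, -1.0]
force: [0.6, -0.4, -0.4]
gripper_width: 0.047
finger_force: 0.0
```

```bash
python3 - <<'E'
from m import *
S=grab("scene","s1"); T=grab("top","t1")
a=S[270:370,280:400]; b=T[270:350,350:470]
cv2.imwrite("pics/c2.png",np.hstack([cv2.resize(a,(400,333),interpolation=2),cv2.resize(b,(400,333),interpolation=2)]))
# spool label
T0=cv2.imread("pics/top0.png");S0=cv2.imread("pics/scene0.png")
g=blob(masks(T0)["green"],(178,295,216,332)).mean(0)
print("label",g,plane("top",g,.04))
try:
    k=blob(masks(S0)["green"],(198,212,230,242)); print(k.mean(0),len(k),tri(k.mean(0),g))
except Exception as e: print(e)
p=env.sense(); print(p["position"],p["tcp_rot"],p["force"])
E
```

```text
label [194.66667 314.55554] [0.41209664 0.24093805 0.04      ]
[213.47469 230.6519 ] 158 (array([0.4118833 , 0.24827736, 0.00620102]), np.float64(0.003032804268297331))
[ 0.42077502 -0.25500735  0.00706226] [ 1.79971210e+02 -8.29803251e-02 -9.86442290e-01] [ 0.6079201  -0.16376097  0.29530201]
```

View pics/c2.png

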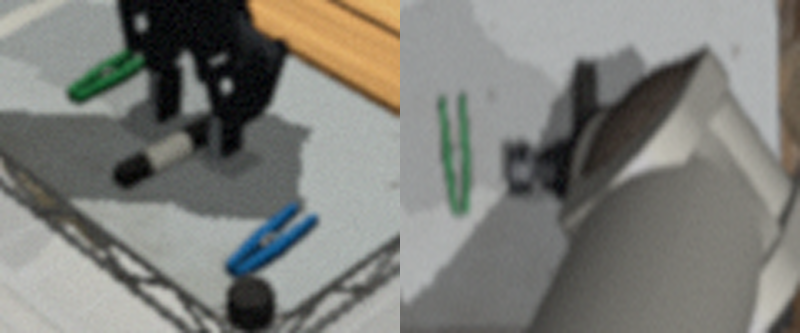

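The picture shows the open fingers straddling the marker, with the marker end at (130,170) in the left crop. I close on it.

Emit:
carry_out(steps="0 0 -0.02 0 0 0; 0 0 0 0 0 0; 0 0 0 0 0 0; 0 0 0 0 0 0; 0 0 0 0 0 0; 0 0 0 0 0 0; 0 0 0 0 0 0; 0 0 0 0 0 0; 0 0 0 0 0 0; 0 0 0 0 0 0", jaw=-1)

```text
t: 4.37
position: [0.4202, -0.2547, 0.0034]
tcp_rot: [-180.0, -0.0, -1.0]
force: [-1.5, 0.8, 5.2]
gripper_width: 0.0163
finger_force: 39.4
```

Emit:
carry_out(steps="0 0 0.25 0 0 0; 0 0 0.25 0 0 0; 0.1157 0.0055 0 0 0 0.155; 0.1157 0.0055 0 0 0 0.155; 0.1157 0.0055 0 0 0 0.155; 0.1157 0.0055 0 0 0 0.155; 0.1157 0.0055 0 0 0 0.155; 0.1157 0.0055 0 0 0 0.155; 0.1157 0.0055 0 0 0 0.155; 0.1157 0.0055 0 0 0 0.155")

```text
t: 5.2
position: [0.5596, -0.2482, 0.0778]
tcp_rot: [-180.0, 0.0, 55.1]
force: [-0.0, -0.0, 0.2]
gripper_width: 0.0163
finger_force: 39.3
```

Emit:
carry_out(steps="0.1157 0.0055 0 0 0 0.155; 0.1157 0.0055 0 0 0 0.155; 0.1157 0.0055 0 0 0 0.155; 0.1157 0.0055 0 0 0 0.155; 0.1157 0.0055 0 0 0 0.155; 0 0 -0.1 0 0 0; 0 0 -0.1 0 0 0; 0 0 0 0 0 0; 0 0 0 0 0 0; 0 0 0 0 0 0")

```text
t: 6.03
position: [0.6441, -0.2444, 0.0474]
tcp_rot: [-179.9, -0.0, 89.6]
force: [0.3, 0.3, 0.8]
gripper_width: 0.0162
finger_force: 39.2
```

```bash
python3 - <<'E'
from m import *
S=grab("scene","s2"); T=grab("top","t2")
a=S[210:320,320:460]; b=T[180:290,340:480]
cv2.imwrite("pics/c3.png",np.hstack([cv2.resize(a,(400,314),interpolation=2),cv2.resize(b,(400,314),interpolation=2)]))
p=env.sense(); print(p["position"],p["tcp_rot"],p["force"],p["gripper_width"])
E
```

```text
[ 0.6455035  -0.24454138  0.04872923] [1.79985052e+02 2.94984766e-02 8.96018857e+01] [ 0.04204848 -0.83716522  0.63326545] 0.016158602042271767
```

View pics/c3.png

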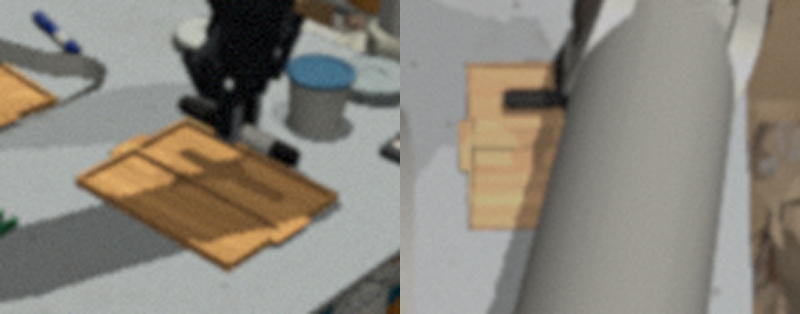

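The picture shows the black marker held level over the rear channel: its end is at (290,155) in the left half, and its left end is at (505,99) in the right half, inside the tray outline. I lower and release.

Emit:
carry_out(steps="0 0 -0.1 0 0 0; 0 0 -0.08 0 0 0; 0 0 -0.04 0 0 0; 0 0 -0.03 0 0 0; 0 0 -0.01 0 0 0; 0 0 -0.007 0 0 0; 0 0 0 0 0 0; 0 0 0 0 0 0; 0 0 0 0 0 0; 0 0 0 0 0 0")

```text
t: 6.97
position: [0.6462, -0.2442, 0.0088]
tcp_rot: [179.9, 0.0, 89.7]
force: [0.4, 0.3, -0.5]
gripper_width: 0.0167
finger_force: 39.2
```

Emit:
carry_out(steps="0 0 0 0 0 0; 0 0 0 0 0 0; 0 0 0 0 0 0; 0 0 0 0 0 0; 0 0 0.03 0 0 0; 0 0 0.05 0 0 0; 0 0 0.1 0 0 0; 0 0 0.1 0 0 0; 0 0 0.1 0 0 0; 0 0 0.12 0 0 0", jaw=-0.4)

```text
t: 7.8
position: [0.6461, -0.2442, 0.0855]
tcp_rot: [179.9, 0.0, 89.7]
force: [0.6, -0.7, 0.1]
gripper_width: 0.0253
finger_force: 0.0
```

Emit:
carry_out(steps="-0.129 0.213 0 0 0 -0.138; -0.129 0.213 0 0 0 -0.138; -0.129 0.213 0 0 0 -0.138; -0.129 0.213 0 0 0 -0.138; -0.129 0.213 0 0 0 -0.138; -0.129 0.213 0 0 0 -0.138; -0.129 0.213 0 0 0 -0.138; -0.129 0.213 0 0 0 -0.138; -0.129 0.213 0 0 0 -0.138; -0.129 0.213 0 0 0 -0.138", jaw=0.1)

```text
t: 8.63
position: [0.4523, 0.0772, 0.085]
tcp_rot: [-180.0, -0.2, 27.3]
force: [1.3, 1.5, -0.1]
gripper_width: 0.0467
finger_force: 0.0
```

Emit:
carry_out(steps="-0.129 0.213 0 0 0 -0.138; -0.129 0.213 0 0 0 -0.138; 0 0 -0.1 0 0 0; 0 0 -0.1 0 0 0; 0 0 -0.05 0 0 0; 0 0 0 0 0 0; 0 0 0 0 0 0; 0 0 0 0 0 0; 0 0 0 0 0 0; 0 0 0 0 0 0")

```text
t: 9.47
position: [0.4145, 0.1387, 0.0464]
tcp_rot: [-180.0, -0.1, 15.1]
force: [0.0, 1.0, -0.4]
gripper_width: 0.047
finger_force: 0.0
```

```bash
python3 - <<'E'
from m import *
S=grab("scene","s3"); T=grab("top","t3")
a=S[200:290,190:300]; b=T[180:290,340:480]
cv2.imwrite("pics/c4.png",np.hstack([cv2.resize(a,(400,327),interpolation=2),cv2.resize(b,(400,327),interpolation=2)]))
q=blob(masks(T)["black"],(362,202,434,260),8); r=rect(q); print(r,plane("top",r[0],.013))
P=[plane("top",c,.013)[:2].round(4) for c in cv2.boxPoints(r)]; print(P)
p=env.sense(); print(p["position"],p["tcp_rot"],p["force"],p["gripper_width"])
E
```

```text
((398.9999694824219, 216.0), (47.99999237060547, 3.999999523162842), -0.0) [ 0.64610261 -0.2467808   0.013     ]
[array([ 0.6415, -0.1882]), array([ 0.6514, -0.1884]), array([ 0.6507, -0.3054]), array([ 0.6408, -0.3052])]
[0.41420996 0.13880043 0.04615401] [-1.79989506e+02 -4.59046368e-02  1.51709690e+01] [ 0.28598789 -0.46084604 -0.25238522] 0.04682769811313238
```

View pics/c4.png

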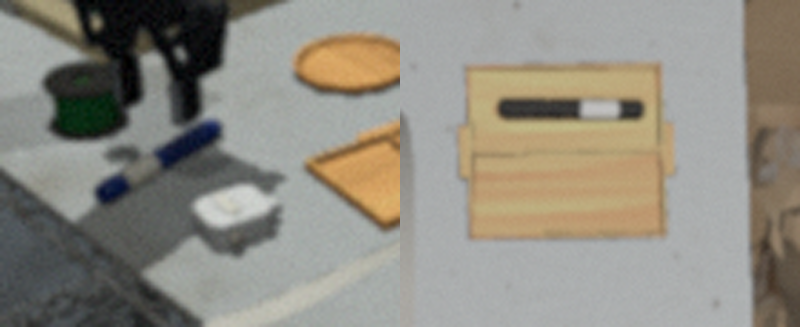

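Black marker lies centred in the rear channel at (570,109) in the right half; the fingers hover over the blue marker (155,160), clear of spool and counter. Descend and grip.

Emit:
carry_out(steps="0 0 -0.1 0 0 0; 0 0 -0.08 0 0 0; 0 0 -0.05 0 0 0; 0 0 -0.03 0 0 0; 0 0 -0.02 0 0 0; 0 0 0 0 0 0; 0 0 0 0 0 0; 0 0 0 0 0 0; 0 0 0 0 0 0; 0 0 0 0 0 0")

```text
t: 10.4
position: [0.4141, 0.1392, 0.0041]
tcp_rot: [-180.0, -0.0, 15.2]
force: [-0.1, -0.5, 0.0]
gripper_width: 0.047
finger_force: 0.0
```

Emit:
carry_out(steps="0 0 0 0 0 0; 0 0 0 0 0 0; 0 0 0 0 0 0; 0 0 0 0 0 0; 0 0 0 0 0 0; 0 0 0 0 0 0; 0 0 0 0 0 0; 0 0 0 0 0 0; 0 0 0.25 0 0 0; 0 0 0.25 0 0 0", jaw=-1)

```text
t: 11.23
position: [0.4111, 0.1374, 0.077]
tcp_rot: [179.9, 0.5, 15.2]
force: [0.4, 0.1, 1.0]
gripper_width: 0.0163
finger_force: 39.4
```

Emit:
carry_out(steps="0.09 -0.213 0 0 0 0.138; 0.09 -0.213 0 0 0 0.138; 0.09 -0.213 0 0 0 0.138; 0.09 -0.213 0 0 0 0.138; 0.09 -0.213 0 0 0 0.138; 0.09 -0.213 0 0 0 0.138; 0.09 -0.213 0 0 0 0.138; 0.09 -0.213 0 0 0 0.138; 0.09 -0.213 0 0 0 0.138; 0.09 -0.213 0 0 0 0.138")

```text
t: 12.07
position: [0.5489, -0.1822, 0.0784]
tcp_rot: [-180.0, -0.0, 77.6]
force: [0.2, 0.5, 0.3]
gripper_width: 0.0166
finger_force: 39.3
```

Emit:
carry_out(steps="0.09 -0.213 0 0 0 0.138; 0.09 -0.213 0 0 0 0.138; 0 0 0 0 0 0; 0 0 0 0 0 0; 0 0 -0.1 0 0 0; 0 0 -0.1 0 0 0; 0 0 -0.1 0 0 0; 0 0 0 0 0 0; 0 0 0 0 0 0; 0 0 0 0 0 0")

```text
t: 12.9
position: [0.5761, -0.2435, 0.0343]
tcp_rot: [180.0, -0.0, 89.8]
force: [0.3, 0.0, -0.1]
gripper_width: 0.0165
finger_force: 39.3
```

Now .0343 → .0085: −.172.

Emit:
carry_out(steps="0 0 -0.07 0 0 0; 0 0 -0.05 0 0 0; 0 0 -0.03 0 0 0; 0 0 -0.015 0 0 0; 0 0 -0.007 0 0 0; 0 0 0 0 0 0; 0 0 0 0 0 0; 0 0 0 0 0 0; 0 0 0 0 0 0; 0 0 0 0 0 0")

```text
t: 13.73
position: [0.5753, -0.2441, 0.0081]
tcp_rot: [-179.9, -0.0, 89.7]
force: [-2.3, 1.1, 5.8]
gripper_width: 0.0165
finger_force: 39.8
```

Emit:
carry_out(steps="0 0 0 0 0 0; 0 0 0 0 0 0; 0 0 0 0 0 0; 0 0 0 0 0 0; 0 0 0.03 0 0 0; 0 0 0.05 0 0 0; 0 0 0.1 0 0 0; 0 0 0.1 0 0 0; 0 0 0.1 0 0 0; 0 0 0.12 0 0 0", jaw=-0.4)

```text
t: 14.57
position: [0.5755, -0.2444, 0.0839]
tcp_rot: [-180.0, -0.0, 89.7]
force: [-0.0, 0.2, -0.6]
gripper_width: 0.0257
finger_force: 0.0
```

```bash
python3 - <<'E'
from m import *
T=cv2.imread("pics/t3.png")*0.5+cv2.imread("pics/top0.png")*0.5; T=T.astype(np.uint8); S=cv2.imread("pics/scene0.png")
def sm(im):
    h=cv2.cvtColor(im,cv2.COLOR_BGR2HSV).astype(int);H,s=h[...,0],h[...,1]
    return dict(blue=(H>95)&(H<125)&(s>60),green=(H>50)&(H<92)&(s>45))
for k,c,bt,bs in(("peg_a","blue",(434,302,456,342),(340,325,382,358)),("peg_d","green",(355,285,378,325),(295,280,332,305))):
    a=blob(sm(T)[c],bt,6); b=blob(sm(S)[c],bs,6); ra,rb=rect(a),rect(b)
    P=np.array([plane("top",q,.01)[:2] for q in cv2.boxPoints(ra)]);d1,d2=P[1]-P[0],P[2]-P[1]; L=max((d1,d2),key=np.linalg.norm)
    print(k,np.round(ra[0],1),P.mean(0).round(4),np.linalg.norm(d1).round(4),np.linalg.norm(d2).round(4),np.degrees(np.arctan2(L[1],L[0]))%180,tri(rb[0],ra[0])[0].round(4))
    W=np.array([plane("top",q,.01)[:2] for q in a]); 
    lo,hi=W[:,0].min(),W[:,0].max()
    for f in(.1,.35,.6,.9):
        w=W[abs(W[:,0]-(lo+f*(hi-lo)))<.004]; print("  x%.3f midy %.4f  span %.4f"%(w[:,0].mean(),(w[:,1].min()+w[:,1].max())/2,np.ptp(w[:,1])))
E
```

```text
peg_a [446.2 323.2] [ 0.3867 -0.3551] 0.0198 0.0662 3.547677448414362 [ 0.3863 -0.3552  0.0087]
  x0.361 midy -0.3574  span 0.0121
  x0.378 midy -0.3555  span 0.0168
  x0.394 midy -0.3548  span 0.0193
  x0.413 midy -0.3530  span 0.0191
peg_d [366.6 306.8] [ 0.4268 -0.1649] 0.0191 0.0645 6.313167122486817 [ 0.4265 -0.1648  0.0086]
  x0.402 midy -0.1667  span 0.0121
  x0.418 midy -0.1645  span 0.0169
  x0.433 midy -0.1647  span 0.0169
  x0.453 midy -0.1626  span 0.0169
```

Emit:
carry_out(steps="-0.105 -0.0615 0 0 0 -0.156; -0.105 -0.0615 0 0 0 -0.156; -0.105 -0.0615 0 0 0 -0.156; -0.105 -0.0615 0 0 0 -0.156; -0.105 -0.0615 0 0 0 -0.156; -0.105 -0.0615 0 0 0 -0.156; -0.105 -0.0615 0 0 0 -0.156; -0.105 -0.0615 0 0 0 -0.156; -0.105 -0.0615 0 0 0 -0.156; -0.105 -0.0615 0 0 0 -0.156", jaw=0.05)

```text
t: 15.4
position: [0.418, -0.3371, 0.0839]
tcp_rot: [180.0, -0.1, 19.2]
force: [-0.1, -0.0, 0.1]
gripper_width: 0.0451
finger_force: 0.0
```

Emit:
carry_out(steps="-0.105 -0.0615 0 0 0 -0.156; -0.105 -0.0615 0 0 0 -0.156; 0 0 0 0 0 0; 0 0 -0.15 0 0 0; 0 0 -0.15 0 0 0; 0 0 -0.05 0 0 0; 0 0 0 0 0 0; 0 0 0 0 0 0; 0 0 0 0 0 0; 0 0 0 0 0 0")

```text
t: 16.23
position: [0.3877, -0.3557, 0.0316]
tcp_rot: [179.9, -0.1, 5.5]
force: [0.5, 0.7, -0.6]
gripper_width: 0.0447
finger_force: 0.0
```

```bash
python3 - <<'E'
from m import *
S=grab("scene","s4"); T=grab("top","t4")
a=S[270:370,290:410]; b=T[180:290,340:480]
cv2.imwrite("pics/c5.png",np.hstack([cv2.resize(a,(400,333),interpolation=2),cv2.resize(b,(400,333),interpolation=2)]))
p=env.sense(); print(p["position"],p["tcp_rot"],p["force"],p["gripper_width"])
E
```

```text
[ 0.38746167 -0.35552997  0.03140848] [ 1.79937687e+02 -7.97112873e-02  5.51869104e+00] [0.0770576  0.0604973  0.21401198] 0.04520288868165082
```

View pics/c5.png

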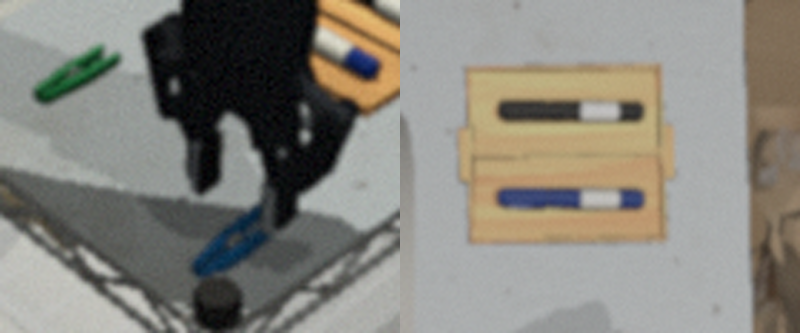

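Both markers lie one per channel (570,110 and 570,199 in the right half). The fingers straddle the blue peg (240,245) in the left half. I go down from .0314 to .0035 (−.186) and grip.

Emit:
carry_out(steps="0 0 -0.08 0 0 0; 0 0 -0.05 0 0 0; 0 0 -0.03 0 0 0; 0 0 -0.02 0 0 0; 0 0 -0.006 0 0 0; 0 0 0 0 0 0; 0 0 0 0 0 0; 0 0 0 0 0 0; 0 0 0 0 0 0; 0 0 0 0 0 0")

```text
t: 17.17
position: [0.387, -0.3552, 0.0028]
tcp_rot: [180.0, -0.0, 5.5]
force: [0.2, -1.2, 0.4]
gripper_width: 0.045
finger_force: 0.0
```

Emit:
carry_out(steps="0 0 0 0 0 0; 0 0 0 0 0 0; 0 0 0 0 0 0; 0 0 0 0 0 0; 0 0 0 0 0 0; 0 0 0 0 0 0; 0 0 0 0 0 0; 0 0 0 0 0 0; 0 0 0 0 0 0; 0 0 0 0 0 0", jaw=-1)

```text
t: 18.0
position: [0.3869, -0.3552, 0.0029]
tcp_rot: [180.0, -0.0, 5.5]
force: [-0.5, 1.1, 4.7]
gripper_width: 0.0189
finger_force: 39.3
```

Emit:
carry_out(steps="0 0 0.25 0 0 0; 0 0 0.25 0 0 0; 0.1138 0.2 0 0 0 0.1487; 0.1138 0.2 0 0 0 0.1487; 0.1138 0.2 0 0 0 0.1487; 0.1138 0.2 0 0 0 0.1487; 0.1138 0.2 0 0 0 0.1487; 0.1138 0.2 0 0 0 0.1487; 0.1138 0.2 0 0 0 0.1487; 0.1138 0.2 0 0 0 0.1487")

```text
t: 18.83
position: [0.5238, -0.1135, 0.0775]
tcp_rot: [180.0, -0.0, 59.4]
force: [0.8, -0.9, -0.1]
gripper_width: 0.0186
finger_force: 39.4
```

Emit:
carry_out(steps="0.1138 0.2 0 0 0 0.1487; 0.1138 0.2 0 0 0 0.1487; 0.1138 0.2 0 0 0 0.1487; 0.1138 0.2 0 0 0 0.1487; 0 0 0 0 0 0; 0 0 -0.15 0 0 0; 0 0 -0.1 0 0 0; 0 0 0 0 0 0; 0 0 0 0 0 0; 0 0 0 0 0 0")

```text
t: 19.67
position: [0.5919, 0.0046, 0.0405]
tcp_rot: [180.0, 0.0, 85.8]
force: [0.3, 0.0, 0.2]
gripper_width: 0.019
finger_force: 39.4
```

```bash
python3 - <<'E'
from m import *
S=grab("scene","s5"); T=grab("top","t5")
a=S[190:280,250:370]; b=T[200:310,240:360]
cv2.imwrite("pics/c6.png",np.hstack([cv2.resize(a,(400,300),interpolation=2),cv2.resize(b,(327,300),interpolation=2)]))
p=env.sense(); print(p["position"],p["tcp_rot"],p["force"],p["gripper_width"])
E
```

```text
[0.59248167 0.0046502  0.04113538] [ 1.79893056e+02 -1.19012628e-02  8.57630048e+01] [ 0.34304426 -0.20257976  0.30046175] 0.01887700220727005
```

View pics/c6.png

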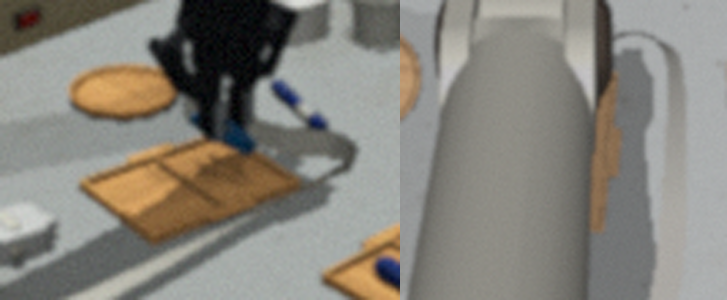

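The blue peg (235,135 in the left half) is held level over the rear channel. I lower from .0408 to .0080 (−.219) and release.

Emit:
carry_out(steps="0 0 -0.09 0 0 0; 0 0 -0.06 0 0 0; 0 0 -0.04 0 0 0; 0 0 -0.02 0 0 0; 0 0 -0.009 0 0 0; 0 0 0 0 0 0; 0 0 0 0 0 0; 0 0 0 0 0 0; 0 0 0 0 0 0; 0 0 0 0 0 0")

```text
t: 20.6
position: [0.5917, 0.0049, 0.0071]
tcp_rot: [180.0, -0.0, 85.8]
force: [-0.1, -0.9, 0.1]
gripper_width: 0.019
finger_force: 39.4
```

Emit:
carry_out(steps="0 0 0 0 0 0; 0 0 0 0 0 0; 0 0 0 0 0 0; 0 0 0 0 0 0; 0 0 0.03 0 0 0; 0 0 0.05 0 0 0; 0 0 0.1 0 0 0; 0 0 0.1 0 0 0; 0 0 0.1 0 0 0; 0 0 0.12 0 0 0", jaw=-0.35)

```text
t: 21.43
position: [0.5913, 0.0049, 0.0832]
tcp_rot: [-180.0, 0.0, 85.8]
force: [0.6, -0.0, -0.2]
gripper_width: 0.0278
finger_force: 0.0
```

Emit:
carry_out(steps="-0.0915 -0.0943 0 0 0 -0.1496; -0.0915 -0.0943 0 0 0 -0.1496; -0.0915 -0.0943 0 0 0 -0.1496; -0.0915 -0.0943 0 0 0 -0.1496; -0.0915 -0.0943 0 0 0 -0.1496; -0.0915 -0.0943 0 0 0 -0.1496; -0.0915 -0.0943 0 0 0 -0.1496; -0.0915 -0.0943 0 0 0 -0.1496; -0.0915 -0.0943 0 0 0 -0.1496; -0.0915 -0.0943 0 0 0 -0.1496", jaw=0.05)

```text
t: 22.27
position: [0.4541, -0.137, 0.0831]
tcp_rot: [180.0, -0.1, 18.2]
force: [-1.1, 0.4, 0.0]
gripper_width: 0.045
finger_force: 0.0
```

Emit:
carry_out(steps="-0.0915 -0.0943 0 0 0 -0.1496; -0.0915 -0.0943 0 0 0 -0.1496; 0 0 0 0 0 0; 0 0 -0.15 0 0 0; 0 0 -0.15 0 0 0; 0 0 -0.05 0 0 0; 0 0 0 0 0 0; 0 0 0 0 0 0; 0 0 0 0 0 0; 0 0 0 0 0 0")

```text
t: 23.1
position: [0.4279, -0.165, 0.0307]
tcp_rot: [180.0, -0.1, 5.0]
force: [0.1, -1.0, 1.1]
gripper_width: 0.0449
finger_force: 0.0
```

```bash
python3 - <<'E'
from m import *
S=grab("scene","s6"); T=grab("top","t6")
a=S[220:320,260:380]; b=T[200:310,240:360]
cv2.imwrite("pics/c7.png",np.hstack([cv2.resize(a,(400,333),interpolation=2),cv2.resize(b,(363,333),interpolation=2)]))
p=env.sense(); print(p["position"],p["tcp_rot"],p["force"],p["gripper_width"])
E
```

```text
[ 0.42770929 -0.1649388   0.03055365] [ 1.79976324e+02 -9.56315122e-02  5.03491489e+00] [-0.28754192  0.12202881 -0.02190508] 0.044796770107217075
```

View pics/c7.png

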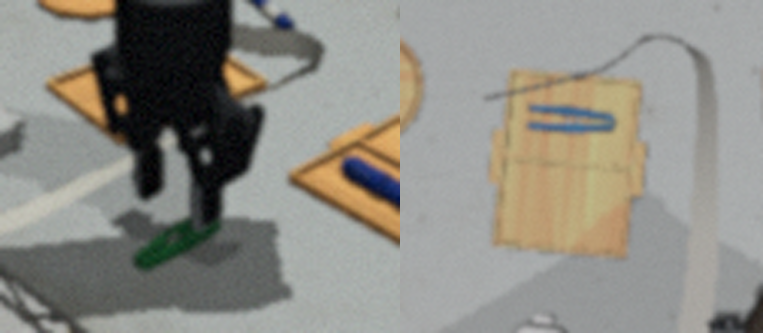

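The blue peg lies flat in the rear channel (570,118 in the right half). The fingers straddle the green peg (178,243 in the left half). Descend .0305 → .003 and grip.

Emit:
carry_out(steps="0 0 -0.08 0 0 0; 0 0 -0.05 0 0 0; 0 0 -0.03 0 0 0; 0 0 -0.017 0 0 0; 0 0 -0.004 0 0 0; 0 0 0 0 0 0; 0 0 0 0 0 0; 0 0 0 0 0 0; 0 0 0 0 0 0; 0 0 0 0 0 0")

```text
t: 24.03
position: [0.4271, -0.1649, 0.0028]
tcp_rot: [180.0, -0.0, 5.0]
force: [-0.7, -0.7, -0.5]
gripper_width: 0.0451
finger_force: 0.0
```

Emit:
carry_out(steps="0 0 0 0 0 0; 0 0 0 0 0 0; 0 0 0 0 0 0; 0 0 0 0 0 0; 0 0 0 0 0 0; 0 0 0 0 0 0; 0 0 0 0 0 0; 0 0 0 0 0 0; 0 0 0 0 0 0; 0 0 0 0 0 0", jaw=-1)

```text
t: 24.87
position: [0.427, -0.1649, 0.0028]
tcp_rot: [-180.0, -0.0, 5.0]
force: [-1.2, 0.5, 6.9]
gripper_width: 0.0196
finger_force: 39.2
```

Emit:
carry_out(steps="0 0 0.25 0 0 0; 0 0 0.25 0 0 0; 0.0527 0.0971 0 0 0 0.1496; 0.0527 0.0971 0 0 0 0.1496; 0.0527 0.0971 0 0 0 0.1496; 0.0527 0.0971 0 0 0 0.1496; 0.0527 0.0971 0 0 0 0.1496; 0.0527 0.0971 0 0 0 0.1496; 0.0527 0.0971 0 0 0 0.1496; 0.0527 0.0971 0 0 0 0.1496")

```text
t: 25.7
position: [0.4903, -0.0476, 0.0774]
tcp_rot: [-180.0, 0.0, 59.2]
force: [1.0, 0.2, 0.3]
gripper_width: 0.0191
finger_force: 39.5
```

Emit:
carry_out(steps="0.0527 0.0971 0 0 0 0.1496; 0.0527 0.0971 0 0 0 0.1496; 0.0527 0.0971 0 0 0 0.1496; 0.0527 0.0971 0 0 0 0.1496; 0 0 0 0 0 0; 0 0 -0.15 0 0 0; 0 0 -0.1 0 0 0; 0 0 0 0 0 0; 0 0 0 0 0 0; 0 0 0 0 0 0")

```text
t: 26.53
position: [0.5219, 0.0093, 0.0405]
tcp_rot: [180.0, 0.0, 85.7]
force: [0.6, 0.4, 0.2]
gripper_width: 0.0191
finger_force: 39.5
```

Emit:
carry_out(steps="0 0 -0.09 0 0 0; 0 0 -0.06 0 0 0; 0 0 -0.04 0 0 0; 0 0 -0.02 0 0 0; 0 0 -0.007 0 0 0; 0 0 0 0 0 0; 0 0 0 0 0 0; 0 0 0 0 0 0; 0 0 0 0 0 0; 0 0 0 0 0 0")

```text
t: 27.37
position: [0.522, 0.0099, 0.0078]
tcp_rot: [180.0, -0.0, 85.8]
force: [0.3, -0.1, -0.5]
gripper_width: 0.0192
finger_force: 39.5
```

Emit:
carry_out(steps="0 0 0 0 0 0; 0 0 0 0 0 0; 0 0 0 0 0 0; 0 0 0 0 0 0; 0 0 0.03 0 0 0; 0 0 0.05 0 0 0; 0 0 0.1 0 0 0; 0 0 0.1 0 0 0; 0 0 0.1 0 0 0; 0 0 0.2 0 0 0", jaw=-0.35)

```text
t: 28.2
position: [0.5198, 0.0099, 0.0938]
tcp_rot: [-179.8, 0.0, 85.8]
force: [0.3, -0.2, 0.4]
gripper_width: 0.028
finger_force: 0.0
```

```bash
python3 - <<'E'
from m import *
# spool: fit silhouette in first pictures: top view, dark flange at z=.04; edges in scene
T=cv2.imread("pics/top0.png"); S=cv2.imread("pics/scene0.png")
for n,im,box in(("top",T,(176,292,218,335)),("scene",S,(196,208,232,244))):
    m=masks(im); a=blob(m["black"]|m["green"],box,6)
    hull=cv2.convexHull(a)[:,0]
    print(n,cv2.boundingRect(a), np.round(cv2.minEnclosingCircle(a),1) if 0 else cv2.minEnclosingCircle(a))
    for q in hull if n=="scene" else []: pass
    # flange prediction check for centre guesses
for c in((.412,.241),(.412,.237),(.411,.244)):
    for n in("top","scene"):
        P=[pix(n,(c[0]+.0305*np.cos(t),c[1]+.0305*np.sin(t),z)) for z in(0,.04) for t in np.linspace(0,6.28,60)]
        P=np.array(P); print(c,n,P.min(0).round(1),P.max(0).round(1))
E
```

```text
top (185, 303, 26, 24) ((197.74575805664062, 315.1271057128906), 13.321277618408203)
scene (203, 217, 22, 21) ((213.3297882080078, 227.29786682128906), 12.098356246948242)
(0.412, 0.241) top [181.6 301.2] [211.2 327.7]
(0.412, 0.241) scene [201.6 215.9] [225.6 238.7]
(0.412, 0.237) top [183.3 301.1] [212.9 327.7]
(0.412, 0.237) scene [202.3 216.4] [226.3 239.3]
(0.411, 0.244) top [180.3 301.6] [210.  328.2]
(0.411, 0.244) scene [200.7 215.7] [224.7 238.5]
```

Emit:
carry_out(steps="-0.0917 0.1917 0 0 0 0.0117; -0.0917 0.1917 0 0 0 0.0117; -0.0917 0.1917 0 0 0 0.0117; -0.0917 0.1917 0 0 0 0.0117; -0.0917 0.1917 0 0 0 0.0117; -0.0917 0.1917 0 0 0 0.0117; -0.0917 0.1917 0 0 0 0.0117; -0.0917 0.1917 0 0 0 0.0117; 0 0 0 0 0 0; 0 0 0 0 0 0", jaw=1)

```text
t: 29.03
position: [0.4109, 0.2422, 0.0953]
tcp_rot: [180.0, -0.1, 90.3]
force: [-0.9, 0.1, 0.4]
gripper_width: 0.0854
finger_force: 0.0
```

```bash
python3 - <<'E'
from m import *
S=grab("scene","s7"); T=grab("top","t7")
a=S[170:270,160:280]; b=T[200:340,160:340]
cv2.imwrite("pics/c8.png",np.hstack([cv2.resize(a,(370,308),interpolation=2),cv2.resize(b,(396,308),interpolation=2)]))
p=env.sense(); print(p["position"],p["tcp_rot"],p["force"],p["gripper_width"])
E
```

```text
[0.41215892 0.23940426 0.09497014] [1.79959844e+02 1.21823399e-02 8.99899143e+01] [ 0.29055737 -0.17734623  0.6757114 ] 0.08561280918218153
```

View pics/c8.png

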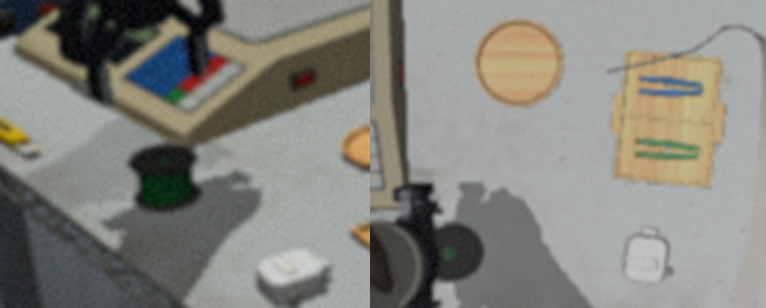

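Both pegs lie flat, one per channel (blue at (670,86) and green at (668,150) in the right half); the counter is untouched. The open fingers hover over the spool (165,177 in the left half), clear of the scale. I descend.

Emit:
carry_out(steps="0 0 -0.15 0 0 0; 0 0 -0.15 0 0 0; 0 0 -0.1 0 0 0; 0 0 -0.08 0 0 0; 0 0 -0.05 0 0 0; 0 0 -0.037 0 0 0; 0 0 0 0 0 0; 0 0 0 0 0 0; 0 0 0 0 0 0; 0 0 0 0 0 0")

```text
t: 29.97
position: [0.4124, 0.2403, 0.0102]
tcp_rot: [179.9, -0.0, 90.0]
force: [-0.0, -0.5, -0.6]
gripper_width: 0.0851
finger_force: 0.0
```

Emit:
carry_out(steps="0 0 0 0 0 0; 0 0 0 0 0 0; 0 0 0 0 0 0; 0 0 0 0 0 0; 0 0 0 0 0 0; 0 0 0 0 0 0; 0 0 0 0 0 0; 0 0 0 0 0 0; 0 0 0 0 0 0; 0 0 0 0 0 0", jaw=-1)

```text
t: 30.8
position: [0.412, 0.2402, 0.0101]
tcp_rot: [180.0, -0.0, 90.0]
force: [-0.2, -0.4, 5.6]
gripper_width: 0.0586
finger_force: 42.5
```

Emit:
carry_out(steps="0 0 0.1 0 0 0; 0 0 0.2 0 0 0; 0 0 0.2 0 0 0; 0 0 0.1 0 0 0; 0.1 -0.112 0 0 0 0; 0.1 -0.112 0 0 0 0; 0.1 -0.112 0 0 0 0; 0.1 -0.112 0 0 0 0; 0.1638 0 0 0 0 0; 0.1638 0 0 0 0 0")

```text
t: 31.63
position: [0.5211, 0.171, 0.0994]
tcp_rot: [-179.9, 0.0, 89.9]
force: [0.5, 0.6, -1.1]
gripper_width: 0.0583
finger_force: 44.0
```

Emit:
carry_out(steps="0.1638 0 0 0 0 0; 0.1638 0 0 0 0 0; 0.1638 0 0 0 0 0; 0.1638 0 0 0 0 0; 0 0 0 0 0 0; 0 0 -0.15 0 0 0; 0 0 -0.15 0 0 0; 0 0 0 0 0 0; 0 0 0 0 0 0; 0 0 0 0 0 0")

```text
t: 32.47
position: [0.6192, 0.173, 0.0551]
tcp_rot: [180.0, -0.0, 90.0]
force: [0.0, -0.3, -0.9]
gripper_width: 0.0589
finger_force: 43.9
```

```bash
python3 - <<'E'
from m import *
S=grab("scene","s8")
a=S[150:250,230:350]
cv2.imwrite("pics/c9.png",cv2.resize(a,(600,500),interpolation=2))
p=env.sense(); print(p["position"],p["tcp_rot"],p["force"],p["gripper_width"])
E
```

```text
[0.61979496 0.17313141 0.05577552] [ 1.79908664e+02 -3.13249882e-02  9.00215437e+01] [ 0.67547034  0.46050357 -1.35992504] 0.058883620461955076
```

View pics/c9.png

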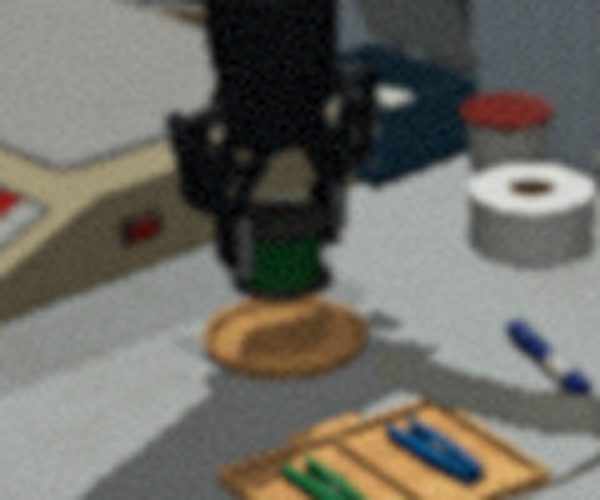

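The spool hangs upright over the dish (285,260 in the crop, dish at (285,335)). I lower it the last 41 mm and check the contact.

Emit:
carry_out(steps="0 0 -0.1 0 0 0; 0 0 -0.08 0 0 0; 0 0 -0.05 0 0 0; 0 0 -0.03 0 0 0; 0 0 -0.008 0 0 0; 0 0 -0.005 0 0 0; 0 0 0 0 0 0; 0 0 0 0 0 0; 0 0 0 0 0 0; 0 0 0 0 0 0")

```text
t: 33.35
position: [0.6188, 0.1727, 0.0143]
tcp_rot: [-180.0, 0.0, 90.0]
force: [-3.6, -1.5, 5.3]
gripper_width: 0.0584
finger_force: 44.4
```

Emit:
carry_out(steps="0 0 0 0 0 0; 0 0 0 0 0 0; 0 0 0 0 0 0; 0 0 0 0 0 0; 0 0 0 0 0 0; 0 0 0 0 0 0; 0 0 0.05 0 0 0; 0 0 0.1 0 0 0; 0 0 0.15 0 0 0; 0 0 0.2 0 0 0", jaw=0.9)

```text
t: 34.18
position: [0.6178, 0.1724, 0.0886]
tcp_rot: [-179.8, 0.1, 90.0]
force: [0.3, 0.4, -0.2]
gripper_width: 0.0814
finger_force: 0.0
```

Emit:
carry_out(steps="0 0 0.2 0 0 0; 0 0 0.2 0 0 0; 0 0 0.1 0 0 0; -0.2 0 0 0 0 0; -0.2 0 0 0 0 0; -0.2 0 0 0 0 0; -0.2 0 0 0 0 0; -0.2 0 0 0 0 0; 0 0 0 0 0 0; 0 0 0 0 0 0")

```text
t: 35.02
position: [0.4683, 0.1732, 0.1651]
tcp_rot: [179.9, -0.1, 90.1]
force: [0.4, -0.2, 0.8]
gripper_width: 0.0809
finger_force: 0.0
```

```bash
python3 - <<'E'
from m import *
S=grab("scene","s9"); T=grab("top","t9")
a=S[170:320,230:450]; b=T[140:340,200:460]
cv2.imwrite("pics/c10.png",np.hstack([cv2.resize(a,(400,273),interpolation=2),cv2.resize(b,(400,308),interpolation=2)[:273]]))
p=env.sense(); print(p["position"],p["force"],p["gripper_width"])
E
```

```text
[0.47074141 0.17309216 0.16504077] [ 0.45884713 -0.41616572  0.08408513] 0.08105759605577798
```

View pics/c10.png

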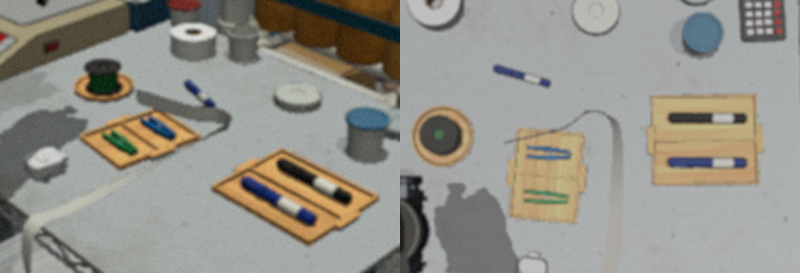

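The picture shows the spool standing upright in the dish (103,78 left, 440,135 right), both markers and both pegs in their own channels, and the counter and cup untouched. I hand in.

```bash
python3 -c "
from station import env
print(env.close_job())"
```

```text
the job is handed in; nothing more can be done
None
```

The job is handed in at about 35 s of the 118 s: the markers, pegs and spool are in their places in the order asked, the last picture shows all of them there, and the counter and cup were not touched.

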